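# Third hand at the tattoo bench: clear the tape, press the shelf bracket on the sprung stop

## Robot

A 6-joint arm with a two-finger parallel gripper is mounted at the origin on the work surface. World frame = base frame: x ahead of the robot, y to its left, z up, the work surface at z = 0. Lengths are in m, angles in rad, forces in N, time in s.
With the tool pointing down it reaches from about 0.275 to 0.85 m from the base axis. Payload 19 kg.
Tool frame: the origin (TCP) lies midway between the tips of the shut fingers; the grasp point (between the pads) lies 19 mm behind it; z points along the fingers, y is the line along which they close (so a half turn about z gives the same grasp; the last joint's range is limited). The gripper opens to 85 mm and grips with 20 to 120 N. Pads are 22 mm wide; open, the fingers measure 114 mm over their backs; the gripper's body (76 mm by 85 mm) begins 54 mm behind the grasp point. The pads swing forward as they close: fully open they stand 13 mm farther back than shut.
Start: joints at [1.029, 0.15, 1.437, -0, 1.554, -0.134], TCP at [0.228, 0.528, 0.231] pointing down, gripper open.
Joint ranges: [-2.8, 2.8], [-0.68, 2.1], [0.12, 2.68], [-1.39, 4.53], [0.16, 2.79], [-2.81, 2.81]. Speed limits (rad/s): [1.89, 1.89, 2.22, 3.01, 3.01, 3.01].

## Interface

Orientations are given as [roll, pitch, yaw] about the fixed x, y, z axes, in that order (R = Rz(yaw) Ry(pitch) Rx(roll)).
In Python, from workcell import goto, line_to, move_j, gripper_to, sleep, inverse_kinematics, observe, grab_frame, get_calibration, MotionError, hand_in gives the robot as it stands. Calls block until the motion is done:
- goto(position, orientation): joint-space move of the TCP to a pose.
- line_to(position, rotation=None, rate=0.15, threshold=None): straight line of the TCP; rotation=None keeps the orientation; rate is the mean speed in m/s. With threshold (N) it stops when the force on the tool has changed by that much, and returns True; else False.
- move_j(angles): joint-space move.
- gripper_to(opening): finger opening in m; the grip force is fixed at half the most; returns when the fingers have stopped.
- sleep(seconds).
- inverse_kinematics(position, orientation): joint angles nearest the present ones, or None.
- observe(): the state.
- grab_frame(name): name is "scene" or "top" or "wrist"; returns the picture (420x560x3 uint8, blue, green, red); there is no depth.
- get_calibration(name): a dict with "mtx" (3x3 intrinsics, pixels), "view" (4x4, takes a point from world to camera coordinates); the wrist camera has in their place "tool_from_camera" (4x4, takes a point from camera to tool coordinates, whose origin is the TCP and whose axes are the flange's). Camera axes: x right, y down, z forward; pixel columns grow to the right and rows downward; lengths in m; the calibration is good to about 2 mm. The wrist camera is an equidistant fisheye: a pixel r from the principal point sees the ray r / f radians off the axis. A picture is of the moment at which its call begins: read the wrist's pose just before it. get_calibration takes no time and is no camera call.
A pose or a line that the arm cannot do raises MotionError and nothing moves.
- hand_in(): hands the job in; it is judged then, once.
The state is a dict: "time_s": time; "joint_positions": joint angles; "dq": joint speeds; "tau": joint torques, N m; "eef_pos": TCP position; "eef_rot": TCP orientation; "ft_force": force on the tool from outside, world axes, zero at the start; "wrist_torque": the same for the moment, N m; "finger_gap": finger opening in m; "grasp_force": force on a finger pad.
Only numpy, scipy, OpenCV 4.12 (cv2) and the standard library are available. Lean on these libraries where they do the work, as an engineer would, in place of code of your own. Each camera call takes 0.05 s, during which the arm holds its last target. There are 200 camera calls.

## Task

Take the roll of tape out of the gap in the black jig and put it in the steel tray. Then bring the wooden T-shaped bracket up flat, square and centred against the jig's sprung stop plate and keep pressing it there, flat on the board, with a steady push of about 10 N (the stop gives 1 mm per newton; never bottom it out), so that I can screw it on from behind; finish while still holding and pressing it. Leave everything else on the table where it is.

Things in the scene. Friction and masses are not known exactly. Their poses are not given: they have to be found in the camera images.
- jig: Fixed jig: black board 280 (x) x 240 (y) x 10 mm high, origin at the centre of its underside, on the table. +x is the pressing direction, from bracket to stop; z up. A fixed grey housing 55 x 100 mm, top 60 mm above the table, spans x = +85 to +140 mm. The unpressed stop plate's front face is at x = +50 mm; y = 0 is the stop's centre line.
- stop: Aluminium plate on sprung rods before the housing, 10 (x) x 110 (y) x 50 mm high, 0.5 mm above the board. Origin: middle of the lower edge of its front face; axes as the jig's. Pressed, it slides along jig +x from jig x = +50 mm, 1 N per mm, no preload, end of travel 22 mm: its displacement tells the force. The tip of the tongue on its top lies between two dark lines on the housing at 6 to 14 mm.
- stop_face (a point): Centre of the stop plate's front face, 35 mm above the table; moves with the plate. x axis = pressing direction.
- bracket: Loose pale wood bracket on the board, T-shaped from above, 0.12-0.20 kg. Panel 12 (x) x 110 (y) x 60 mm high; a rib 20 mm thick (y), 60 high, runs back from its middle. Origin: centre of the underside of the 70 x 110 outline; x points to the stop: panel front at +35, back at +23, rib +23 to -35 mm. Starts askew, 80-95 mm short of the stop. Grip the rib from above.
- roll: Small roll of white tape lying flat on the jig's board between bracket and stop: outer diameter 52 mm, hole 36 mm, 25 mm high, 45 g. Origin at the centre of its underside. (A larger roll, 84 mm across, lies elsewhere and is not meant.)
- tray: Open stainless tray on the table, 150 (x) x 130 (y) x 22 mm high, wall and floor 3 mm, loose, 0.7 kg. Origin at the centre of its underside. It stands to the left or to the right of the jig.
- pen: Bystander: pen-shaped tattoo machine, 28 mm thick, 117 mm long, lying on a flat flesh-coloured practice pad (across the jig from the tray). Leave alone.
- ink: Bystander: small amber ink bottle, 28 mm across, 62 mm high, on the jig's board at the far corner beside the housing. Origin at its underside.
- screwjar: Bystander: small clear screw jar, 34 mm across, 40 mm high, on the jig's board at the near corner. Origin at its underside.
- driver: Bystander: screwdriver lying on the table to the right of the jig. Leave alone.
- cup: Bystander: clear cup, 74 mm across, 85 mm high, left of and beyond the jig.
- roll2: Bystander: larger roll of tape, 84 mm across, 18 mm high, right of and beyond the jig.
Things that resemble listed ones, but are neither listed nor needed, are in the scene too. Leave any purple look-alike of the roll alone.

How it is judged:
On the way, in this order (a step that is already met when the one before it is completed fails the run):
1. the small roll of tape lies in the tray, let go (x of roll in the frame of tray between -0.055 and 0.055 m and y of roll in the frame of tray between -0.045 and 0.045 m and z of roll in the frame of tray below 0.015 m and contact force between the fingers and roll below 0.1 N and linear speed of roll below 0.02 m/s), for 0.3 s.
2. the bracket is pressed flat, square and centred on the stop with 6 to 14 N, for a second (contact force between bracket and stop between 6 and 14 N and angle between the x axis of bracket and the x axis of jig, either way round below 0.08 rad and y of bracket in the frame of jig between -0.012 and 0.012 m and z of bracket in the frame of jig below 0.016 m and angle between bracket's own z axis and vertical below 0.08 rad and x of bracket in the frame of stop_face above -0.045 m and contact force between the fingers and bracket above 2 N), for 1 s.
At the end, for the whole second after the job is handed in: The program has finished and the robot still presses the bracket on the stop plate with 6 to 14 N: square to the jig within 0.08 rad, centred within 12 mm, standing on the board, pushed by the fingers; the small roll lies in the tray, let go and at rest (all of step 1 and all of step 2); the arm keeps its last pose, push and grip.
It fails at once if the sprung stop is pushed in more than 20 mm (x of stop_face in the frame of jig above 0.07 m).
It fails at once if a bystander is moved more than 30 mm (distance of any of pen, ink, screwjar, driver, cup, roll2 from where it was at the start of the episode above 0.03 m).
It fails at once if a bottle, jar or cup is tipped over (angle between any of ink, screwjar, cup's own z axis and vertical above 0.5 rad).
It fails at once if the tray is shoved more than 40 mm (distance of tray from where it was at the start of the episode above 0.04 m).
It also fails if it takes over 58 s, if anything falls off the work surface, if the arm or the gripper's body presses on something with over 40 N, if the wrist force passes 120 N, or if a joint passes its speed limit or range.

## Working session

There is one attempt and no reset: what is moved stays moved. The work goes in short steps, each a Python script; the robot and the scene stay as the last script left them, time stands still between calls to the robot, and variables do not carry over. Pictures are saved under pics/ and viewed, at most 10 in all, crops included, and the job is handed in when it is done.

```bash
mkdir -p pics; ls
python3 - <<'E'
from workcell import *
import cv2
for n in ("scene","top"):
    cv2.imwrite(f"pics/{n}0.png",grab_frame(n)); c=get_calibration(n); print(n,c["mtx"].tolist(),c["view"].round(4).tolist() if hasattr(c["view"],"round") else c["view"])
c=get_calibration("wrist");print(c)
print(observe())
E
```

```text
pics
scene [[490.7345085994949, 0.0, 277.2236270041312], [0.0, 490.7345085994949, 207.17328966720325], [0.0, 0.0, 1.0]] [[0.2198, 0.9755, 0.0106, -0.0913], [0.8313, -0.1816, -0.5253, -0.468], [-0.5105, 0.1243, -0.8508, 1.4504], [0.0, 0.0, 0.0, 1.0]]
top [[428.2553970317202, 0.0, 280.42964513852905], [0.0, 428.2553970317202, 209.6641244840726], [0.0, 0.0, 1.0]] [[-0.0134, -0.9999, -0.0017, -0.0173], [-0.9803, 0.0135, -0.1973, 0.5959], [0.1973, -0.001, -0.9803, 1.0922], [0.0, 0.0, 0.0, 1.0]]
{'mtx': array([[325.1922621 ,   0.        , 284.0112718 ],
       [  0.        , 325.1922621 , 209.67850862],
       [  0.        ,   0.        ,   1.        ]]), 'tool_from_camera': array([[-1.30891300e-04, -9.47584438e-01, -3.19505423e-01,
         8.23810439e-02],
       [ 9.99999665e-01,  1.34183484e-04, -8.07627723e-04,
        -5.82357198e-06],
       [ 8.08167813e-04, -3.19505421e-01,  9.47584103e-01,
        -1.43008700e-01],
       [ 0.00000000e+00,  0.00000000e+00,  0.00000000e+00,
         1.00000000e+00]])}
{'time_s': 0.1, 'joint_positions': array([ 1.02901094e+00,  1.50923843e-01,  1.43794069e+00, -1.55004414e-05,
        1.55381394e+00, -1.34017019e-01]), 'dq': array([-5.82666434e-04,  3.06681811e-05, -3.14530952e-03,  1.29159141e-03,
       -1.31095867e-03,  1.33757261e-03]), 'tau': array([ 5.71890268e-03, -7.14379478e+01, -5.71796966e+01, -6.59005309e-05,
        7.08854539e-03, -8.16352417e-05]), 'eef_pos': array([0.22793955, 0.52764951, 0.23075584]), 'eef_rot': array([-3.14051450e+00, -1.29724603e-04,  2.73382448e+00]), 'ft_force': array([-0.21846841, -0.23460755, -0.34121803]), 'wrist_torque': array([-0.01796107,  0.00681995, -0.02525063]), 'grasp_force': 0.0, 'finger_gap': 0.08501755988950578}
```

View pics/top0.png

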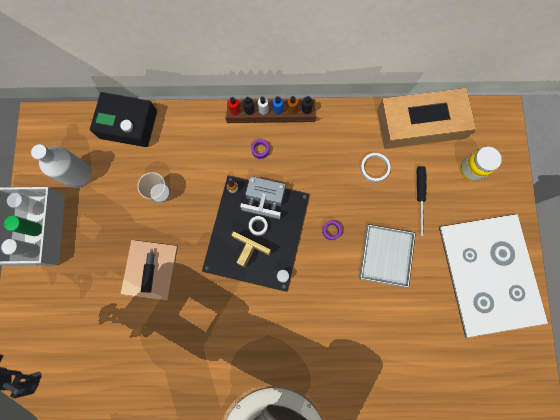

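View pics/scene0.png

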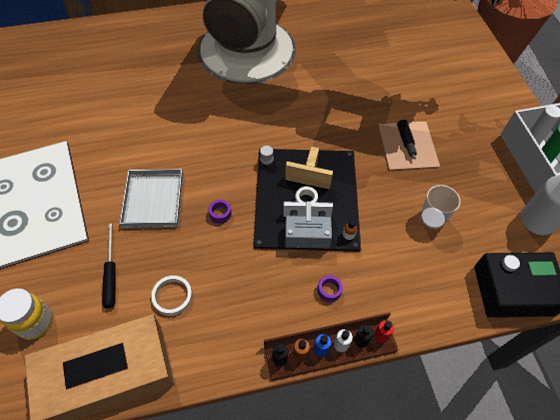

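The top view shows the jig board with corners near (228,177), (309,193), (288,290) and (204,270). The roll is at (258,226), the bracket at (250,248) and the tray at (388,256), to the right of the jig. The scene view agrees, with the purple look-alikes lying outside the jig.

```bash
cat > h.py <<'E'
import numpy as np, cv2
from workcell import *
from scipy.spatial.transform import Rotation as Ro
def ray(name,uv,pose=None):
    c=get_calibration(name);K=c["mtx"];u=(np.atleast_2d(uv)-K[:2,2])/K[0,0]
    if name!="wrist":
        V=np.array(c["view"]);d=np.c_[u,np.ones(len(u))]
        return -V[:3,:3].T@V[:3,3], d@V[:3,:3]
    r=np.linalg.norm(u,axis=1);s=np.sinc(r/np.pi)
    d=np.c_[u*s[:,None],np.cos(r)]
    p,e=pose;R=Ro.from_euler("xyz",e).as_matrix();T=np.array(c["tool_from_camera"])
    return R@T[:3,3]+p, d@(R@T[:3,:3]).T
def onz(name,uv,z,pose=None):
    o,d=ray(name,uv,pose);return o+d*((z-o[2])/d[:,2])[:,None]
def wrist(fn):
    s=observe();im=grab_frame("wrist");cv2.imwrite(fn,im);return im,(s["eef_pos"],s["eef_rot"])
def big(mask,seed=None):
    cs,_=cv2.findContours(mask.astype(np.uint8),cv2.RETR_EXTERNAL,cv2.CHAIN_APPROX_NONE)
    if seed is not None:
        k=[c for c in cs if cv2.pointPolygonTest(c,seed,False)>=0]; cs=k or cs
    return max(cs,key=cv2.contourArea)[:,0].astype(float)
def rect(P):
    r=cv2.minAreaRect(np.float32(P[:,:2]*1000));return np.array(r[0]).round(1),np.round(r[1],1),round(r[2],2)
E
python3 - <<'E'
from h import *
im=cv2.imread("pics/top0.png");hsv=cv2.cvtColor(im,cv2.COLOR_BGR2HSV)
roi=np.zeros(im.shape[:2],bool);roi[165:300,195:320]=1
# board: not-wood inside roi
wood=(hsv[...,1]>110)&(hsv[...,2]>90)&(hsv[...,0]<20)
dark=(hsv[...,2]<75)&(hsv[...,1]<110)&roi
m=cv2.morphologyEx(dark.astype(np.uint8),cv2.MORPH_CLOSE,np.ones((5,5)))
c=big(m);h=cv2.convexHull(np.float32(c))[:,0]
print("board",rect(onz("top",h,.01)))
y=(hsv[...,0]>15)&(hsv[...,0]<35)&(hsv[...,1]>60)&(hsv[...,2]>150)&roi;y[:228]=0
c=big(y);print("bracket",rect(onz("top",c,.07)),len(c))
roi2=np.zeros(im.shape[:2],bool);roi2[215:295,350:425]=1
t=(hsv[...,1]<70)&roi2;c=big(t);print("tray",rect(onz("top",c,.022)))
w=(hsv[...,1]<50)&(hsv[...,2]>150)&roi;w[:214]=0;w[240:]=0;w[:,:245]=0;w[:,272:]=0
c=big(w);print("roll",rect(onz("top",c,.035)))
cv2.imwrite("pics/c.png",np.hstack([cv2.resize(im[165:300,195:320],None,fx=4,fy=4,interpolation=cv2.INTER_CUBIC),cv2.resize(im[215:295,350:420],None,fx=4,fy=6.75)]))
E
```

```text
board (array([544.6,  42.7]), array([239.3, 279.1]), 76.0)
bracket (array([482.3,  67.8]), array([108.7,  68.5]), 62.69) 117
tray (array([ 472.8, -313.9]), array([133.2, 151.4]), 78.99)
roll (array([558.8,  37.7]), array([46.4, 49.8]), 89.61)
```

View pics/c.png

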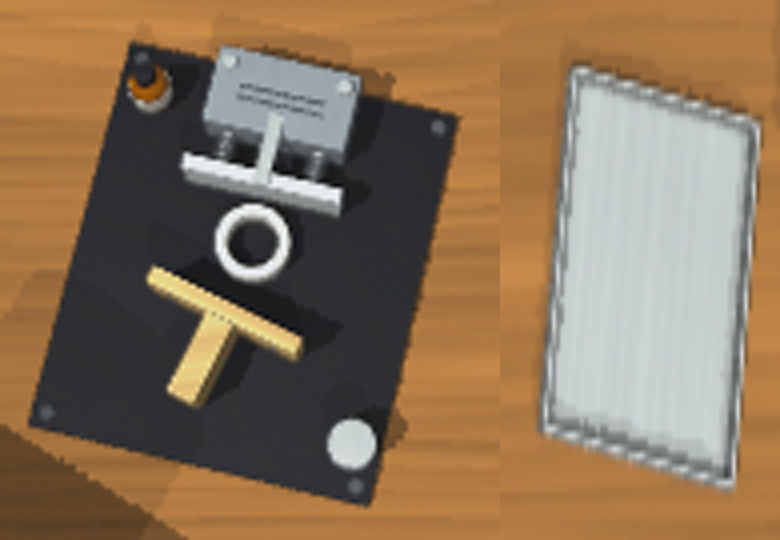

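The crop confirms the fits: the board, tray and bracket sizes match the spec to about 1–2 mm. The roll sits clear between bracket and stop, so I'm picking it now.

```bash
cat >> h.py <<'E'
J=np.array([.5446,.0427]);A=np.radians(-14.0);ex=np.array([np.cos(A),np.sin(A)]);ey=np.array([-np.sin(A),np.cos(A)])
def jw(x,y,z): return [*(J+x*ex+y*ey),z]
def ori(a): return [np.pi,0,a+np.pi]
E
python3 - <<'E'
from h import *
q=[.559,.0375]
goto([*q,.16],ori(A)); im,p=wrist("pics/w1.png"); print(observe()["joint_positions"])
print(line_to([*q,.013],rate=.12,threshold=10))
gripper_to(0.0)
s=observe();print(s["finger_gap"],s["grasp_force"],s["eef_pos"])
line_to([*q,.16],rate=.2)
s=observe();print(s["time_s"],s["finger_gap"],s["grasp_force"])
im,p=wrist("pics/w2.png")
E
```

```text
[-6.91835481e-02  1.54150336e-01  1.57823350e+00  9.94674359e-05
  1.40912307e+00 -1.39663679e+00]
False
0.04910496099102154 62.88651639595628 [0.55927894 0.03746258 0.01381188]
4.9917 0.04941501346064395 61.993797328323126
```

```bash
python3 -c "
import cv2,numpy as np
cv2.imwrite('pics/w12.png',cv2.resize(np.hstack([cv2.imread('pics/w1.png'),cv2.imread('pics/w2.png')]),(800,300)))"
```

```text
(no output)
```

View pics/w12.png

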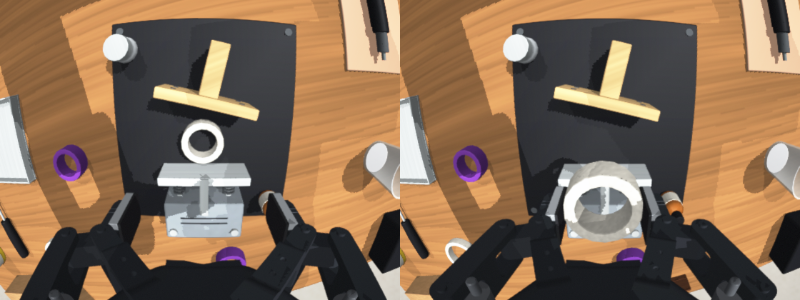

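The picture shows the roll held squarely between the pads (right half, about (605,200)) with the bracket undisturbed. Next I place it in the tray, then image the bracket.

Run:
```python
from h import *
t=[.4728,-.3139];o=ori(np.radians(-11))
goto([*t,.14],o)
print(line_to([*t,.008],rate=.12,threshold=8))
gripper_to(.08); print(observe()["eef_pos"])
line_to([*t,.16],rate=.2); sleep(.1)
cv2.imwrite("pics/w3.png",wrist("pics/w3.png")[0])
b=jw(-66.5e-3,9.3e-3,.2);goto(b,ori(np.radians(-27)));sleep(.1)
im,p=wrist("pics/w4.png");np.save("p4.npy",np.array(p));cv2.imwrite("pics/top1.png",grab_frame("top"))
print(observe()["time_s"])
cv2.imwrite('pics/w34.png',cv2.resize(np.hstack([cv2.imread('pics/w3.png'),im]),(800,300)))
```

```text
False
[ 0.47285096 -0.31393099  0.00813304]
10.75
```

View pics/w34.png

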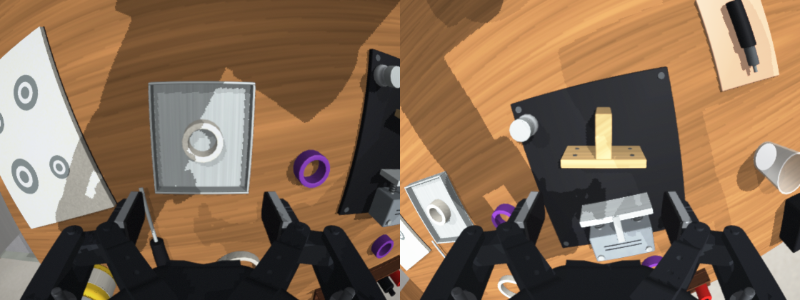

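The roll lies flat in the middle of the tray, at (205,143) in the left half. In the right half the bracket is square to the gripper, with its rib at (603,130). I'll grip the rib and slide it to just short of the stop.

Run:
```python
from h import *
ab=np.radians(-27.3);bx=np.array([np.cos(ab),np.sin(ab)])
g=np.array([.4823,.0678])-.010*bx
goto([*g,.11],ori(ab))
print(line_to([*g,.031],rate=.1,threshold=10))
gripper_to(0.0)
s=observe();print(s["finger_gap"],s["grasp_force"],s["eef_pos"],s["ft_force"],s["wrist_torque"])
print(line_to(jw(-.005,0,.031),ori(A),rate=.05,threshold=15))
sleep(.3)
s=observe();print(s["finger_gap"],s["grasp_force"],s["eef_pos"],s["ft_force"]);f0=s["ft_force"];np.save("f0.npy",f0)
r=line_to(jw(.035,0,.031),rate=.015,threshold=4);sleep(.3)
s=observe();d=s["eef_pos"][:2]-J
print(r,d@ex,d@ey,(s["ft_force"]-f0)[:2]@ex,(s["ft_force"]-f0),s["eef_rot"],s["time_s"])
im,p=wrist("pics/w5.png");t=grab_frame("top");cv2.imwrite("pics/top2.png",t)
cv2.imwrite("pics/c2.png",np.hstack([cv2.resize(t[165:300,195:320],None,fx=3.1,fy=3.1,interpolation=cv2.INTER_CUBIC),im[:418,70:470]]))
```

```text
False
0.019436454998039043 59.071871638298035 [0.47356424 0.07239134 0.03124673] [-1.03980299 -0.34823904  5.48361435] [0.01032588 0.22531997 0.01657941]
False
0.019501175749891884 59.90285038948059 [0.53953905 0.04405388 0.03127868] [-5.24043494  1.63757361  8.85902635]
True -0.005280399752384112 7.604977162493877e-05 4.843868297963701 [ 4.67997658 -1.25208603 -3.3678152 ] [ 3.14156080e+00 -1.01942834e-03  2.89735474e+00] 15.2417
```

View pics/c2.png

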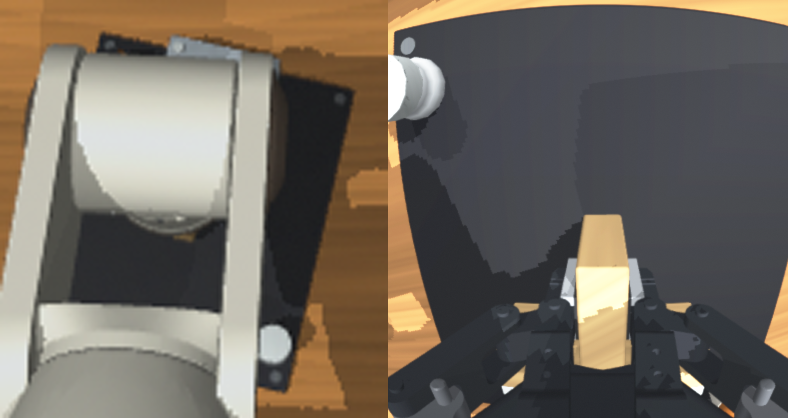

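The arm hides the jig from the top camera. The wrist view shows the rib held square at about (600,300). The trigger fired early on friction settling, so I'm creeping forward in steps and logging push against position to find contact.

Run:
```python
from h import *
def st():
    s=observe();d=s["eef_pos"][:2]-J;f=s["ft_force"]
    return np.round([d@ex*1e3,d@ey*1e3,-f[:2]@ex,f[:2]@ey,f[2],s["wrist_torque"][2],s["grasp_force"],s["time_s"]],2)
z=.0314
for x in [0,.003,.006,.008,.010,.012,.014]:
    line_to(jw(x,0,z),rate=.03,threshold=18);sleep(.1);r=st();print(r)
    if r[2]>13: break
t=grab_frame("scene");cv2.imwrite("pics/s2.png",t)
cv2.imwrite("pics/c3.png",cv2.resize(t[140:260,250:370],None,fx=5,fy=5,interpolation=cv2.INTER_CUBIC))
```

```text
[ 0.000e+00 -1.000e-02 -1.340e+00 -1.800e-01  8.000e-02 -3.000e-02
  5.887e+01  1.578e+01]
[ 2.97  0.   -0.65 -0.47 -0.39  0.   58.61 16.12]
[ 5.970e+00  2.000e-02  4.900e-01  7.700e-01 -9.800e-01 -1.000e-02
  5.866e+01  1.648e+01]
[ 7.900e+00  5.000e-02  3.200e+00  1.240e+00 -1.000e-01 -7.000e-02
  5.880e+01  1.682e+01]
[ 9.780e+00  4.000e-02  3.770e+00  1.410e+00  1.130e+00 -1.300e-01
  5.891e+01  1.718e+01]
[ 1.167e+01  5.000e-02  6.360e+00  1.520e+00  1.420e+00 -1.300e-01
  5.906e+01  1.752e+01]
[ 1.346e+01  4.000e-02  8.500e+00  1.920e+00  2.920e+00 -1.400e-01
  5.931e+01  1.788e+01]
```

View pics/c3.png

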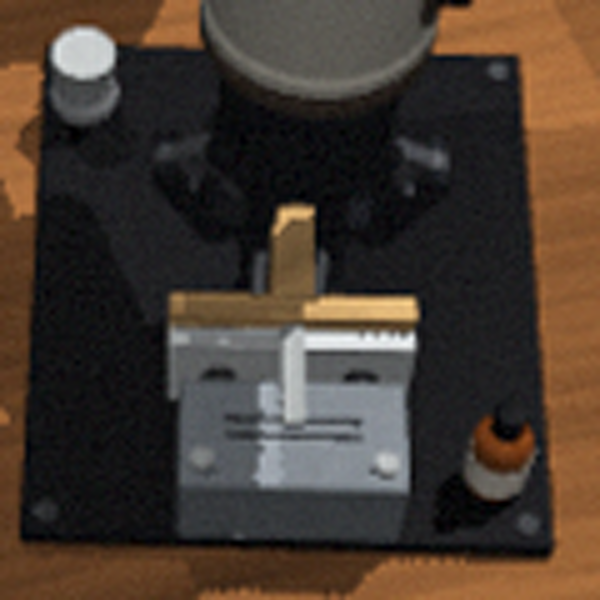

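The bracket lies flush and centred on the stop plate. The tongue tip is at about y=422, between the lines at about 418 and 436, so the stop is in roughly 8 mm. I'm adding about 2 mm, then checking it holds.

Run:
```python
from h import *
line_to(jw(.0161,0,.0314),rate=.02,threshold=18)
for _ in range(4):
    sleep(.35);s=observe();d=s["eef_pos"][:2]-J;f=s["ft_force"];print(np.round([d@ex*1e3,-f[:2]@ex,f[2],s["grasp_force"],s["time_s"]],2))
t=grab_frame("scene")
cv2.imwrite("pics/c4.png",cv2.resize(t[195:245,280:340],None,fx=12,fy=12,interpolation=cv2.INTER_CUBIC))
```

```text
[15.28 11.19  5.58 59.59 18.53]
[15.28 11.55  6.07 59.59 18.88]
[15.29 11.31  5.08 59.59 19.23]
[15.28 10.76  5.44 59.59 19.58]
```

View pics/c4.png

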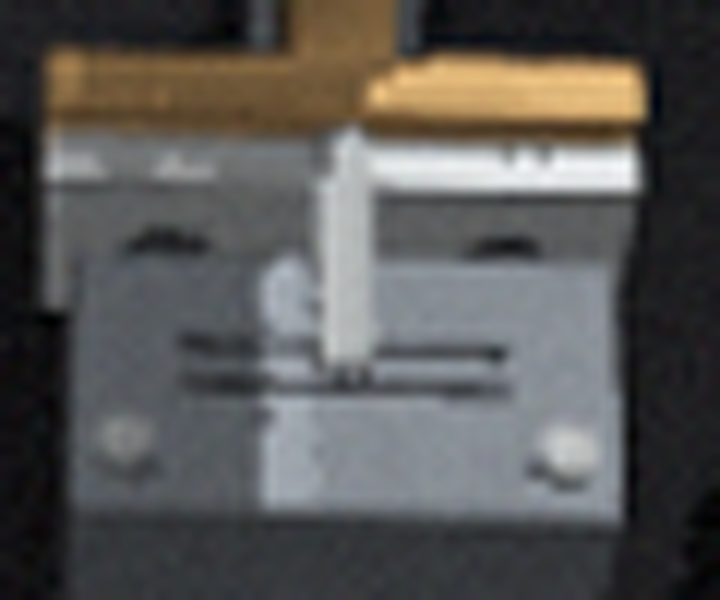

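The tongue tip, at about y=365, sits between the lines at about 350 and 388. That is 9–10 mm of travel, or 9–10 N, and the bracket is square and steady, so I'm handing in.

```bash
python3 -c "
from workcell import *
print(hand_in())"
```

```text
the job is handed in; nothing more can be done
None
```

The roll is in the tray, and I handed the job in with the bracket held square and centred against the stop at about 9–11 N (stop pushed in 9–10 mm); no verdict came back.

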